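# Close the repair carton and hold it against the packing stop for taping

### The job

Pack the repaired unit for posting: fold the carton's plain flap all the way down, then the flap with the blue edge down over it, and push the closed carton along the bench, square to and about centred on the orange sprung stop, until the stop's pointer is in the green band. Never drive the stop into its end and leave the other things alone. Hold it there steadily for three seconds and finish still pressing, without letting go, so that a colleague can tape it.

Things in the scene. Friction and masses are not known exactly. Their poses are not given: they have to be found in the camera images.
- carton: Loose cardboard carton, 100 (x) x 150 (y) x 70 mm high, 79 with flaps closed, 0.29 to 0.52 kg; slides if pushed low. Origin: centre of underside, z up; its +x side looks to the stop within 0.25 rad. Flaps on its +x and -x top edges: panels 4 mm thick, 146 mm along y, reaching 62 mm from the hinge; short end flaps already in. Too wide to grip.
- flap_inner (a joint): Angle (rad) of the plain flap, hinged along y at x = +48, z = 72 mm of the carton (stop side). 0 = upright, negative = leaning outwards, 1.57 = folded down inwards, level. Starts between -0.6 and -0.1. Stiff crease: stays at any angle where it is left; less than 1 N at its edge moves it.
- flap_outer (a joint): Angle (rad) of the flap with a blue band along its free edge, hinged along y at x = -48, z = 76.5 mm of the carton. Meaning, start and stiffness as for the plain flap; folded down it overlaps the plain flap by about 28 mm, lying on top of it.
- jig: Fixed packing stop: grey housing with a sprung orange plate in front, 120 mm wide (y), 12 mm thick, 6 to 60 mm above the bench. Origin: on the bench under the centre of the plate's front face at rest. Its x axis is level and points the way the carton is pushed (into the stop); z up. The carton starts on its -x side, 40 to 100 mm short of the plate; the bench between is clear.
- stop (a joint): Travel (m) of the orange plate along the jig's +x: 0 = at rest, 0.030 = hard against its end. Spring 400 N/m, no preload (7.2 N at 0.018); let go, it pushes the carton back. A black pointer on the plate shows it on the white scale on the housing: its tip is in the green band from 0.013 to 0.023, in the red from 0.025.
- tape_roll: Bystander: yellow ring-shaped roll lying flat, 90 mm across, 48 mm high. Origin: centre of its underside.
- bottle: Bystander: white bottle with a red cap, 48 mm across, 120 mm high, upright. Origin: centre of its underside.
- parts_tray: Bystander: blue divided tray, 75 x 75 x 30 mm. Origin: centre of its underside.
There are look-alikes about, which are no part of the job. Of the things that look like the carton, the smallest one is meant.

How it is judged:
On the way, in this order (a step that is already met when the one before it is completed fails the run):
1. the plain flap is folded down while the blue-edged one is still up (value of joint flap_inner above 1.42 rad and value of joint flap_outer below 0.9 rad), for 0.2 s.
2. the blue-edged flap is folded down over it (value of joint each of flap_inner, flap_outer above 1.42 rad), for 0.2 s.
3. the closed carton is pressed squarely into the stop, pointer in the green band, for two seconds (all of step 2 and value of joint stop between 0.013 and 0.023 m and contact force between carton and jig between 4.5 and 10.5 N and contact force between any of the fingers, the arm and carton above 1.5 N and angle between the x axis of carton and the x axis of jig, either way round below 0.09 rad and y of carton in the frame of jig between -0.035 and 0.035 m and angle between carton's own z axis and vertical below 0.06 rad and height (world z) of carton below 0.006 m), for 2 s.
At the end, for the whole second after the job is handed in: The robot is still pressing the carton (over 1.5 N on it), the stop plate is pushed back 13 to 23 mm and the carton bears on it with 4.5 to 10.5 N; carton square to the stop within 0.09 rad, centred within 35 mm, standing flat on the bench and still, both flaps folded to at least 1.42 rad (all of step 3 and linear speed of carton below 0.01 m/s); the arm keeps its last pose, push and grip.
It fails at once if the stop is driven to its end (value of joint stop above 0.028 m).
It fails at once if the blue-edged flap is folded before the plain one (value of joint flap_outer above 1.1 rad and value of joint flap_inner below 1.3 rad).
It fails at once if the carton is tipped or lifted (angle between carton's own z axis and vertical above 0.25 rad or height (world z) of carton above 0.03 m).
It fails at once if a bystander is disturbed (distance of any of tape_roll, bottle, parts_tray from where it was at the start of the episode above 0.02 m).
It also fails if it takes over 61 s, if anything falls off the work surface, if the arm or the gripper's body presses on something with over 40 N, if the wrist force passes 120 N, or if a joint passes its speed limit or range.

### The arm

A 6-joint arm with a two-finger parallel gripper is mounted at the origin on the work surface. World frame = base frame: x ahead of the robot, y to its left, z up, the work surface at z = 0. Lengths are in m, angles in rad, forces in N, time in s.
With the tool pointing down it reaches from about 0.325 to 0.875 m from the base axis. Payload 4.4 kg.
Tool frame: the origin (TCP) lies between the finger pads; the fingertips stand r.tcp_to_tips ahead of it and the grasp point (between the pads) is the TCP (r.tcp_to_tips is the distance from the TCP to the fingertips, in m); z points along the fingers, y is the direction in which the jaws open and shut (so a half turn about z gives the same grasp; the last joint's range is limited). The gripper opens to 85 mm and grips with 20 to 120 N. Pads are 22 mm wide; open, the fingers measure 114 mm over their backs; the gripper's body (76 mm by 85 mm) begins 54 mm behind the grasp point. The pads swing forward as they close: fully open they stand 13 mm farther back than shut.
Start: joints at [-1.331, 0.207, 1.542, -0, 1.393, -0.15], TCP at [0.218, -0.532, 0.25] pointing down, gripper open.
Joint ranges: [-2.73, 2.73], [-0.86, 2.22], [0.23, 2.46], [-1.11, 4.25], [0.08, 2.63], [-2.82, 2.82]. Speed limits (rad/s): [2.79, 2.79, 3.14, 3.14, 3.14, 3.14].

### API

Orientations are given as a unit quaternion [w, x, y, z].
In Python, from station import r gives the robot as it stands.
- The arm moves only by the tool move_arm, never from a script. Its argument "moves" is a list of rows, each an object of numbers: "dx", "dy", "dz": the shift along the tool's x, y, z in m; "spin": the turn about the tool's z in rad. In form: [{"dx": .., "dy": .., "dz": .., "spin": ..}, ...]. A call has 1 to 8 rows; each row shifts and turns the commanded pose from where the row before left it, along the tool's axes as they then stand; what a row does not reach is not made up. A row lasts 1/8 s, in which the tool goes at most 62.5 mm and 10.7 degrees, less where a joint would pass 70% of its speed; a pose out of reach is approached as far as the arm can. A call is refused whole if a number of a shift passes 0.0625 or a number of a turn 0.188, either way. A call with a gripper value outside its range is refused whole. "claw" is the finger opening in m, from 0 to 0.0854, set as the call begins (left out, the last holds). The fingers move at their own pace and stop on an object; "newtons" is the grip in N (left out, the last holds). Time passes only in rows, so rows that do not move let the fingers close. It gives the time, the measured TCP pose, the force and the opening at its end, in the units of the state.
- r.state(): the state, without advancing time (a new reading comes with each control period).
- r.get_image(name): name is "scene" or "top"; returns a dict with "image" (480x640x3 uint8, red, green, blue), "K" (3x3 intrinsics, pixels), "dist_coeffs" ([k1, k2, p1, p2, k3] as OpenCV has them; the pictures are not rectified), "rvec" (rotation vector, rad) and "tvec" (3), from world to camera coordinates, as OpenCV has them. Camera axes: x right, y down, z forward; pixel columns grow to the right and rows downward; lengths in m; the calibration is good to about 2 mm. A picture is of the moment at which its call begins. There is no depth.
- r.job_done(): hands the job in, once; it reports no verdict.
The state is a dict: "time_s": time; "q": joint angles; "qd": joint speeds; "tau": joint torques, N m; "ee_pos": TCP position; "eef_rot": TCP orientation; "contact_force": force on the tool from outside, world axes, zero at the start; "torque": the same for the moment, N m; "width": finger opening in m.
Only numpy, scipy, OpenCV 4.12 (cv2) and the standard library are available. Lean on these libraries where they do the work, as an engineer would, in place of code of your own. Each camera call takes 0.05 s, during which the arm holds its last target.

## Working session

There is one attempt and no reset: what is moved stays moved. The work goes in short steps, Python scripts to look and compute and a tool call to move; the robot and the scene stay as the last step left them, time stands still between calls to the robot, and variables do not carry over. Pictures are saved under pics/ and viewed, and the job is handed in when it is done.

Besides the shell and the picture viewer there is one more tool, called after "Emit:" as name(argument=value, ...), one argument or row to a line, values as JSON. move_arm: Moves the arm, as the interface text tells. Its arguments: {"type":"object","properties":{"moves":{"type":"array"},"claw":{"type":"number"},"newtons":{"type":"number"}},"required":["moves"]}

```bash
ls; mkdir -p pics; python3 - <<'E'
from station import r
import cv2
s=r.state(); print(s, r.tcp_to_tips)
for n in("scene","top"):
    d=r.get_image(n); cv2.imwrite(f"pics/{n}0.png",d["image"][:,:,::-1]); print(n,d["K"],d["dist_coeffs"],d["rvec"],d["tvec"])
E
```

```text
pics
{'time_s': 0.0, 'q': array([-1.33153474e+00,  2.07443833e-01,  1.54304251e+00, -2.63987377e-05,
        1.39350384e+00, -1.50474265e-01]), 'qd': array([1.01136228e-03, 6.67346426e-04, 1.60772099e-04, 1.73242290e-03,
       6.75166960e-05, 7.22496103e-04]), 'tau': array([ 7.77594341e-04, -3.83034360e+01, -2.91596389e+01, -9.93474691e-05,
        1.06185049e-02,  1.27802289e-05]), 'ee_pos': array([ 0.21828237, -0.5311381 ,  0.2490702 ]), 'eef_rot': array([-1.19700516e-03,  9.81072094e-01,  1.93639123e-01, -6.61768551e-05]), 'contact_force': array([-0.08598355,  0.27822615,  0.48140608]), 'torque': array([0.03262299, 0.00876306, 0.04445687]), 'width': 0.08540217055692424} 0.019
scene [[443.76374255   0.         321.28084096]
 [  0.         443.76374255 238.52394422]
 [  0.           0.           1.        ]] [-0.02387279  0.          0.          0.          0.        ] [ 0.96303551  2.56061971 -0.94945207] [ 0.44195462 -0.17531421  1.33861374]
top [[550.17485598   0.         317.96048648]
 [  0.         550.17485598 237.26600981]
 [  0.           0.           1.        ]] [-0.13697906  0.          0.          0.          0.        ] [ 2.15378303 -2.19616675  0.04664564] [-0.03395617  0.51469143  1.35304371]
```

View pics/scene0.png

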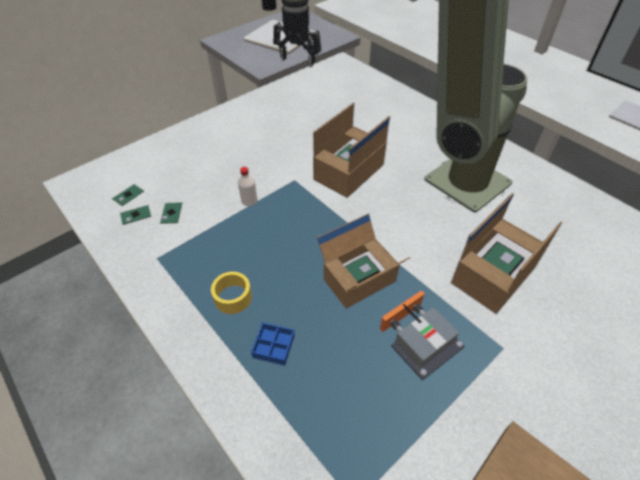

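View pics/top0.png

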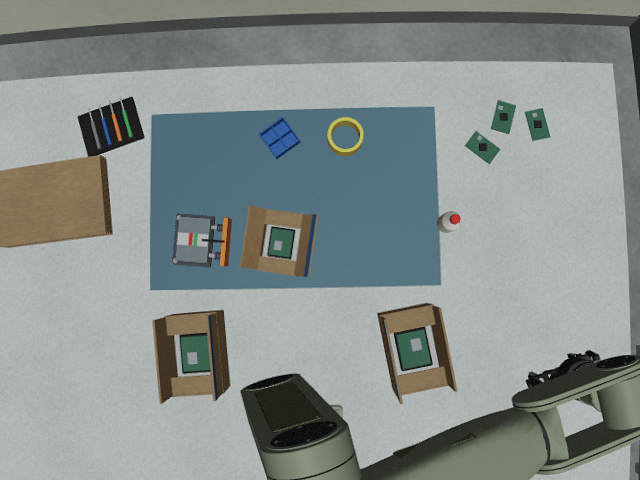

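Both views show three open cartons (top-view pixels): A (280,242) on the mat facing the orange plate, B (192,355) and C (415,350) nearer the base. A is the one on the stop's -x side. I'll check that its size is the smallest in an enlarged crop.

```bash
cat > h.py <<'E'
import numpy as np, cv2
from station import r
def ray(d,px,z):
    R=cv2.Rodrigues(np.array(d["rvec"],float))[0]; t=np.array(d["tvec"],float).ravel()
    u=cv2.undistortPoints(np.array(px,float).reshape(-1,1,2),np.array(d["K"]),np.array(d["dist_coeffs"])).reshape(-1,2)
    v=np.c_[u,np.ones(len(u))]@R; c=-R.T@t
    return c+v*((z-c[2])/v[:,2])[:,None]
def proj(d,P):
    return cv2.projectPoints(np.array(P,float).reshape(-1,1,3),np.array(d["rvec"],float),np.array(d["tvec"],float),np.array(d["K"]),np.array(d["dist_coeffs"]))[0].reshape(-1,2)
def crop(d,x0,y0,w,h,k,name):
    im=d["image"][y0:y0+h,x0:x0+w,::-1]
    cv2.imwrite(name,cv2.resize(im,None,fx=k,fy=k,interpolation=cv2.INTER_CUBIC))
E
python3 - <<'E'
from h import *
d=r.get_image("top"); crop(d,160,190,170,110,4.6,"pics/c1.png")
d=r.get_image("scene"); crop(d,300,190,180,190,3.1,"pics/c2.png")
E
```

```text
(no output)
```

View pics/c1.png

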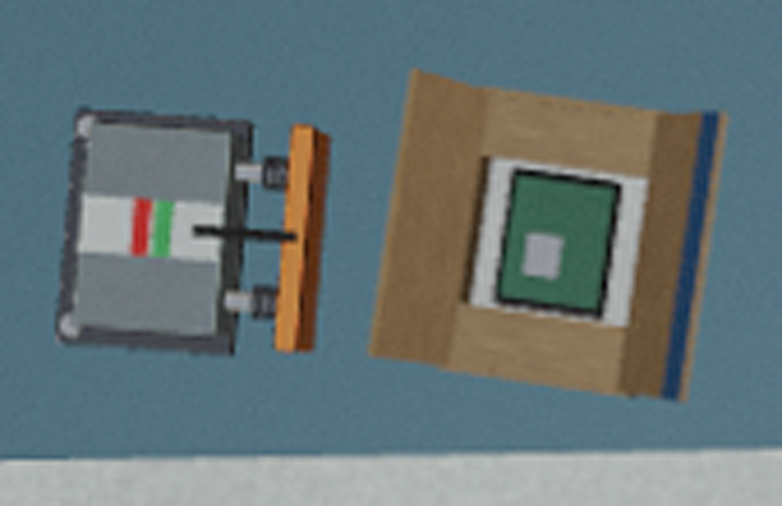

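View pics/c2.png

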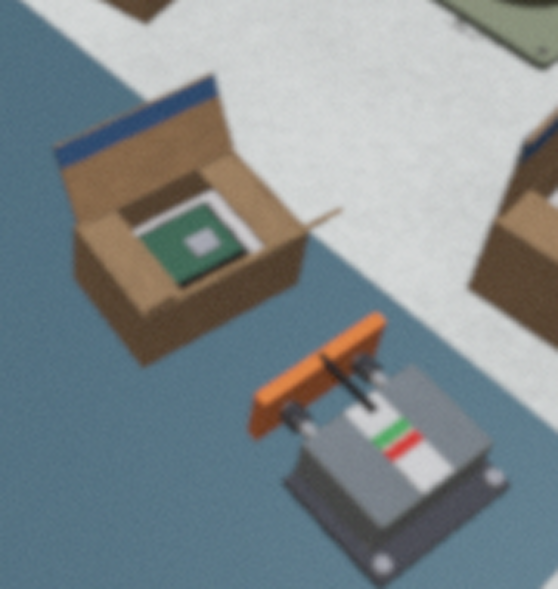

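Carton A's plain flap, pixels about (240-265, 207-268), leans out towards the stop. Its blue-edged flap is at about (305-315, 215-275). Next I'll work out world positions and compare sizes with the other cartons.

```bash
python3 - <<'E'
from h import *
d=r.get_image("top")
f=lambda L:np.array(L)/4.6+[160,190]
np.set_printoptions(precision=4,suppress=True)
def show(n,P):
    print(n,P.tolist() if 0 else P, 'len',np.linalg.norm(P[0]-P[1]), 'dir',(P[1]-P[0])/np.linalg.norm(P[1]-P[0]))
show('plain hinge',ray(d,f([(487,88),(452,366)]),.072))
show('blue hinge',ray(d,f([(654,108),(618,390)]),.0765))
show('plate front',ray(d,f([(317,127),(299,352)]),.06))
show('plate back',ray(d,f([(292,125),(276,350)]),.06))
# other cartons width (end-flap span along y) at their rim
show('B',ray(d,[(163,313),(168,398)],.08)); show('C',ray(d,[(383,310),(397,395)],.08))
# jig housing corners
print(ray(d,f([(80,110),(250,122),(235,352),(58,340)]),.005))
print(ray(d,[(345,136),(280,138),(450,223)],.03))
E
```

```text
plain hinge [[0.5806 0.0789 0.072 ]
 [0.4357 0.0989 0.072 ]] len 0.14632325615176678 dir [-0.9905  0.1373  0.    ]
blue hinge [[ 0.5676 -0.0087  0.0765]
 [ 0.4217  0.0123  0.0765]] len 0.147431009783875 dir [-0.9897  0.1429  0.    ]
plate front [[0.5634 0.1711 0.06  ]
 [0.4445 0.1816 0.06  ]] len 0.11935030691800007 dir [-0.9961  0.0884  0.    ]
plate back [[0.5648 0.1845 0.06  ]
 [0.4458 0.1939 0.06  ]] len 0.11937225651917023 dir [-0.9969  0.0789  0.    ]
B [[0.3348 0.3303 0.08  ]
 [0.1305 0.3215 0.08  ]] len 0.20452255193833713 dir [-0.9991 -0.043   0.    ]
C [[ 0.3347 -0.1956  0.08  ]
 [ 0.1336 -0.2247  0.08  ]] len 0.20320897345702288 dir [-0.9897 -0.1432  0.    ]
[[0.582  0.315  0.005 ]
 [0.573  0.2189 0.005 ]
 [0.4461 0.228  0.005 ]
 [0.4543 0.3277 0.005 ]]
[[ 0.766  -0.1168  0.03  ]
 [ 0.7651  0.0465  0.03  ]
 [ 0.5418 -0.3719  0.03  ]]
```

```bash
cat >> h.py <<'E'
np.set_printoptions(precision=4,suppress=True)
J=np.array([.504,.1764]); U=np.array([.084,.9965]); W=np.array([.9965,-.084])
def world(u,w,z): return np.r_[J+u*U+w*W,z]
def uwz(P): q=np.array(P)[:2]-J; return np.array([q@U,q@W,P[2]])
from scipy.spatial.transform import Rotation as Ro
def st(target=None):
    s=r.state(); w,x,y,z=s["eef_rot"]; R=Ro.from_quat([x,y,z,w]).as_matrix()
    print('t',s["time_s"],'tcp uwz',uwz(s["ee_pos"]),'F',s["contact_force"],'Fu',s["contact_force"][:2]@U,'q',s["q"])
    print('tool x heading',np.arctan2(R[1,0],R[0,0]),'want',np.arctan2(U[1],U[0]))
    if target is not None: print('tool delta',R.T@(world(*target)-s["ee_pos"]))
E
python3 - <<'E'
from h import *
d=r.get_image("top")
f=lambda L:np.array(L)/4.6+[160,190]
for z in (.12,.125,.13,.135): print(z,[uwz(p)[:2] for p in ray(d,f([(392,212),(705,257)]),z)])
st((-.012,.008,.25))
E
```

```text
0.12 [array([-0.0535,  0.0136]), array([-0.2123,  0.0012])]
0.125 [array([-0.0543,  0.0133]), array([-0.2125,  0.0009])]
0.13 [array([-0.0551,  0.013 ]), array([-0.2127,  0.0007])]
0.135 [array([-0.0559,  0.0127]), array([-0.2129,  0.0004])]
t 0.3 tcp uwz [-0.7295 -0.2251  0.2499] F [0.0475 0.7309 0.2882] Fu 0.7323018525392447 q [-1.3315  0.2069  1.542   0.      1.3935 -0.1505]
tool x heading 0.38982696802919253 want 1.48670010433147
tool delta [ 0.5348 -0.5321  0.0004]
```

Emit:
move_arm(
  moves=[
    {"spin": -0.183},
    {"spin": -0.183},
    {"spin": -0.183},
    {"spin": -0.183},
    {"spin": -0.183},
    {"spin": -0.182},
    {"dx": 0.025, "dy": 0.008},
    {"dx": 0.05, "dy": 0.016},
  ],
  claw=0,
  newtons=40,
)

```text
invalid input
```

Emit:
move_arm(
  moves=[
    {"dx": 0.05, "dy": 0.016},
    {"dx": 0.05, "dy": 0.016},
    {"dx": 0.05, "dy": 0.016},
    {"dx": 0.05, "dy": 0.016},
    {"dx": 0.05, "dy": 0.016},
    {"dx": 0.05, "dy": 0.016},
    {"dx": 0.05, "dy": 0.016},
    {"dx": 0.05, "dy": 0.016},
  ],
)

```text
invalid input
```

```bash
python3 -c "
from h import *
st((-.012,.008,.25))"
```

```text
t 0.3 tcp uwz [-0.7295 -0.2251  0.2499] F [0.0475 0.7309 0.2882] Fu 0.7323018525392447 q [-1.3315  0.2069  1.542   0.      1.3935 -0.1505]
tool x heading 0.38982696802919253 want 1.48670010433147
tool delta [ 0.5348 -0.5321  0.0004]
```

Emit:
move_arm(
  moves=[
    {"dx": 0, "dy": 0, "dz": 0, "spin": -0.183},
    {"dx": 0, "dy": 0, "dz": 0, "spin": -0.183},
    {"dx": 0, "dy": 0, "dz": 0, "spin": -0.183},
    {"dx": 0, "dy": 0, "dz": 0, "spin": -0.183},
    {"dx": 0, "dy": 0, "dz": 0, "spin": -0.183},
    {"dx": 0, "dy": 0, "dz": 0, "spin": -0.182},
    {"dx": 0.025, "dy": 0.008, "dz": 0, "spin": 0},
    {"dx": 0.05, "dy": 0.016, "dz": 0, "spin": 0},
  ],
  claw=0,
  newtons=40,
)

```text
time_s: 1.3
ee_pos: [0.2485, -0.4597, 0.2503]
eef_rot: [0.0, 0.737, 0.676, -0.0]
contact_force: [1.2, -0.3, 0.7]
width: 0.0001
```

Emit:
move_arm(
  moves=[
    {"dx": 0.05, "dy": 0.016, "dz": 0, "spin": 0},
    {"dx": 0.05, "dy": 0.016, "dz": 0, "spin": 0},
    {"dx": 0.05, "dy": 0.016, "dz": 0, "spin": 0},
    {"dx": 0.05, "dy": 0.016, "dz": 0, "spin": 0},
    {"dx": 0.05, "dy": 0.016, "dz": 0, "spin": 0},
    {"dx": 0.05, "dy": 0.016, "dz": 0, "spin": 0},
    {"dx": 0.05, "dy": 0.016, "dz": 0, "spin": 0},
    {"dx": 0.05, "dy": 0.016, "dz": 0, "spin": 0},
  ],
)

```text
time_s: 2.3
ee_pos: [0.4103, -0.0697, 0.2506]
eef_rot: [0.001, 0.736, 0.677, 0.0]
contact_force: [1.4, -1.4, 1.0]
width: -0.0001
```

```bash
python3 -c "
from h import *
st((-.012,.008,.25))"
```

```text
t 2.3 tcp uwz [-0.2531 -0.0727  0.2506] F [ 1.3626 -1.3837  0.9729] Fu -1.2643694741903972 q [-0.3769 -0.147   1.9045 -0.0001  1.3829 -0.2927]
tool x heading 1.486646896012254 want 1.48670010433147
tool delta [0.2411 0.0807 0.0006]
```

Emit:
move_arm(
  moves=[
    {"dx": 0.048, "dy": 0.016, "dz": 0, "spin": 0},
    {"dx": 0.048, "dy": 0.016, "dz": 0, "spin": 0},
    {"dx": 0.048, "dy": 0.016, "dz": 0, "spin": 0},
    {"dx": 0.048, "dy": 0.016, "dz": 0, "spin": 0},
    {"dx": 0.048, "dy": 0.016, "dz": 0, "spin": 0},
    {"dx": 0, "dy": 0, "dz": 0.04, "spin": 0},
    {"dx": 0, "dy": 0, "dz": 0.04, "spin": 0},
    {"dx": 0, "dy": 0, "dz": 0.025, "spin": 0},
  ],
)

```text
time_s: 3.3
ee_pos: [0.5083, 0.1613, 0.1429]
eef_rot: [-0.001, 0.736, 0.677, -0.001]
contact_force: [-0.1, -0.1, -0.7]
width: 0.0003
```

```bash
python3 - <<'E'
from h import *
d=r.get_image("top"); crop(d,160,170,170,130,4.6,"pics/d1.png")
e=r.get_image("scene"); crop(e,280,150,200,200,3,"pics/d2.png")
st((-.055,.008,.124))
E
```

```text
t 3.4 tcp uwz [-0.0153  0.004   0.1417] F [-0.227  -0.2412 -0.3355] Fu -0.2594197469114848 q [ 0.1444  0.237   1.7458 -0.      1.1668  0.2283]
tool x heading 1.4869276133606049 want 1.48670010433147
tool delta [-0.0396  0.0041  0.0178]
```

View pics/d1.png

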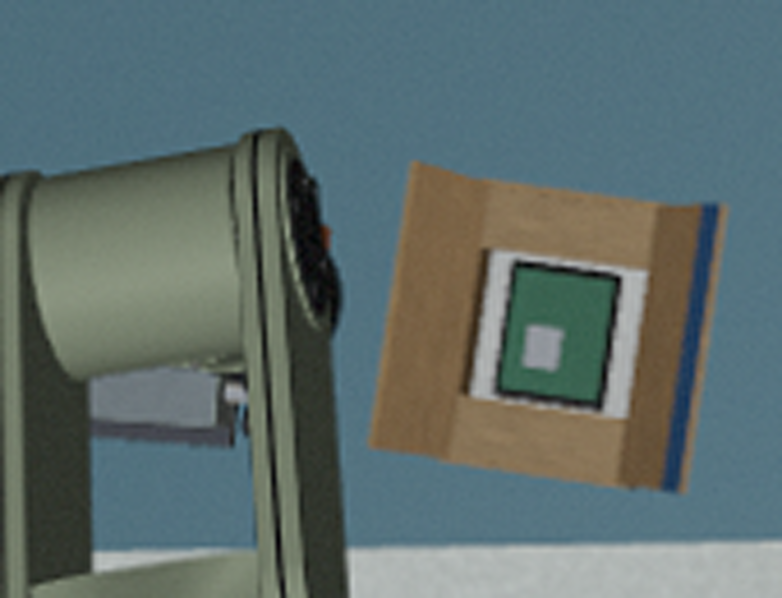

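View pics/d2.png

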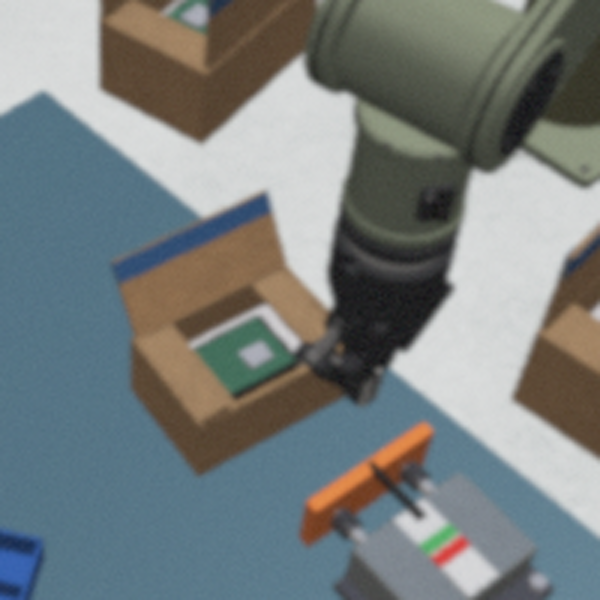

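The gripper is outside the plain flap, with the fingertips at about crop pixel (365,390) and clear of the plate. I'll sweep the flap inwards now.

Emit:
move_arm(
  moves=[
    {"dx": 0, "dy": 0.004, "dz": 0.024, "spin": 0},
    {"dx": -0.02, "dy": 0, "dz": 0, "spin": 0},
    {"dx": -0.02, "dy": 0, "dz": 0, "spin": 0},
    {"dx": -0.017, "dy": 0, "dz": 0, "spin": 0},
    {"dx": -0.018, "dy": 0, "dz": 0, "spin": 0},
    {"dx": -0.016, "dy": 0, "dz": 0, "spin": 0},
    {"dx": -0.01, "dy": 0, "dz": 0.008, "spin": 0},
    {"dx": 0, "dy": 0, "dz": 0, "spin": 0},
  ],
)

```text
time_s: 4.4
ee_pos: [0.5043, 0.0594, 0.1123]
eef_rot: [-0.001, 0.737, 0.676, -0.001]
contact_force: [-0.1, -0.0, 0.4]
width: 0.0002
```

```bash
python3 - <<'E'
from h import *
e=r.get_image("scene"); crop(e,280,150,200,200,3,"pics/e2.png")
st((-.122,.008,.093))
E
```

```text
t 4.45 tcp uwz [-0.1161  0.0104  0.1126] F [ 0.3398  1.0781 -0.315 ] Fu 1.1028265797793706 q [-0.0524  0.2288  1.8272  0.      1.0872  0.0323]
tool x heading 1.4860771803534725 want 1.48670010433147
tool delta [-0.0059 -0.0023  0.0196]
```

View pics/e2.png

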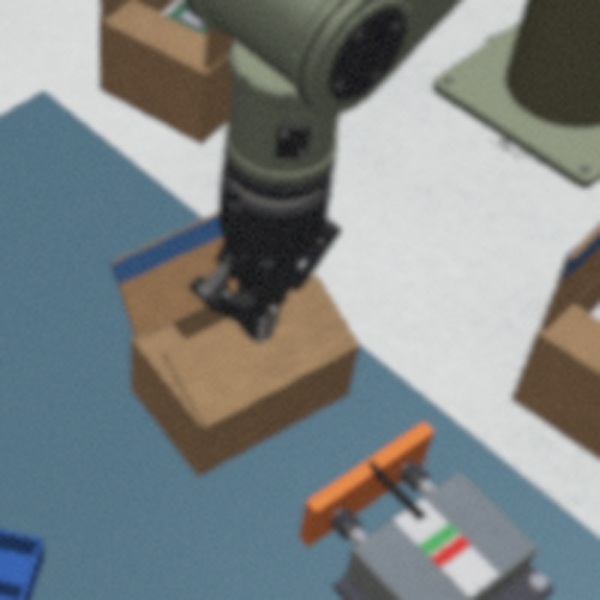

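The plain flap (crop about (260,350)) is now mostly down under the fingertips, and the blue flap is still up. I'll press the rest of the way.

Emit:
move_arm(
  moves=[
    {"dx": -0.003, "dy": 0, "dz": 0.006, "spin": 0},
    {"dx": -0.003, "dy": 0, "dz": 0.005, "spin": 0},
    {"dx": 0, "dy": 0, "dz": 0.004, "spin": 0},
    {"dx": 0, "dy": 0, "dz": 0.003, "spin": 0},
    {"dx": 0, "dy": 0, "dz": 0, "spin": 0},
    {"dx": 0, "dy": 0, "dz": 0, "spin": 0},
  ],
)

```text
time_s: 5.2
ee_pos: [0.5047, 0.0542, 0.0953]
eef_rot: [0.0, 0.736, 0.677, 0.0]
contact_force: [0.7, -0.9, -0.2]
width: -0.0003
```

```bash
python3 - <<'E'
from h import *
st((-.122,.008,.093))
E
```

```text
t 5.2 tcp uwz [-0.1217  0.011   0.0953] F [ 0.6843 -0.8641 -0.1804] Fu -0.8035814360595662 q [-0.0636  0.2537  1.8394  0.0001  1.0484  0.0203]
tool x heading 1.486850176036538 want 1.48670010433147
tool delta [-0.0003 -0.003   0.0023]
```

Emit:
move_arm(
  moves=[
    {"dx": 0, "dy": 0, "dz": 0.0015, "spin": 0},
    {"dx": 0, "dy": 0, "dz": 0.0015, "spin": 0},
    {"dx": 0, "dy": 0, "dz": 0, "spin": 0},
    {"dx": 0, "dy": 0, "dz": 0, "spin": 0},
  ],
)

```text
time_s: 5.7
ee_pos: [0.505, 0.0542, 0.093]
eef_rot: [0.0, 0.736, 0.677, 0.0]
contact_force: [-1.8, 0.3, 5.4]
width: 0.0002
```

Emit:
move_arm(
  moves=[
    {"dx": 0, "dy": 0, "dz": 0, "spin": 0},
    {"dx": 0.005, "dy": 0, "dz": -0.04, "spin": 0},
    {"dx": 0, "dy": 0, "dz": -0.05, "spin": 0},
    {"dx": 0, "dy": 0, "dz": -0.02, "spin": 0},
    {"dx": -0.045, "dy": 0, "dz": 0, "spin": 0},
    {"dx": -0.045, "dy": 0, "dz": 0, "spin": 0},
    {"dx": -0.045, "dy": 0, "dz": 0, "spin": 0},
    {"dx": 0, "dy": 0, "dz": 0, "spin": 0},
  ],
)

```text
time_s: 6.7
ee_pos: [0.4935, -0.0779, 0.2021]
eef_rot: [0.0, 0.738, 0.675, -0.0]
contact_force: [0.8, -0.4, -0.4]
width: -0.0001
```

```bash
python3 - <<'E'
from h import *
e=r.get_image("scene"); crop(e,280,150,200,200,3,"pics/f2.png")
e=r.get_image("top"); crop(e,160,170,170,130,4.6,"pics/f1.png")
st((-.244,.006,.122))
E
```

```text
t 6.8 tcp uwz [-0.2518  0.0107  0.2019] F [ 0.7895  0.8278 -0.1572] Fu 0.8912369277417752 q [-0.3255  0.0926  1.7767  0.0007  1.2731 -0.2404]
tool x heading 1.4854464709903472 want 1.48670010433147
tool delta [ 0.0077 -0.0047  0.0799]
```

View pics/f2.png

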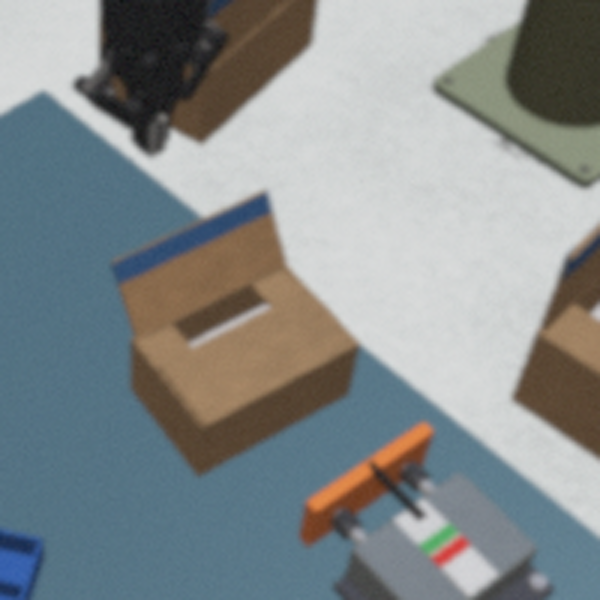

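View pics/f1.png

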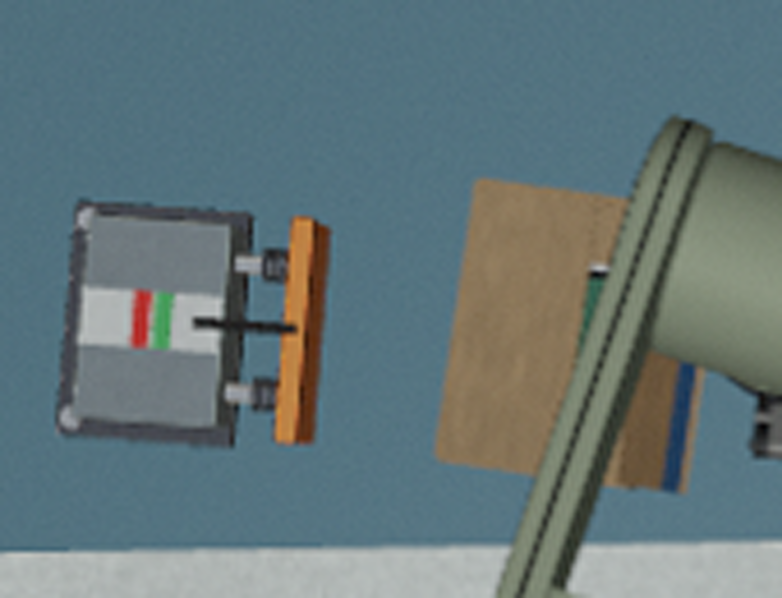

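Emit:
move_arm(
  moves=[
    {"dx": 0, "dy": -0.004, "dz": 0.04, "spin": 0},
    {"dx": 0, "dy": 0, "dz": 0.04, "spin": 0},
    {"dx": 0.012, "dy": 0, "dz": 0, "spin": 0},
    {"dx": 0.016, "dy": 0, "dz": 0, "spin": 0},
    {"dx": 0.017, "dy": 0, "dz": 0, "spin": 0},
    {"dx": 0.017, "dy": 0, "dz": 0, "spin": 0},
    {"dx": 0.017, "dy": 0, "dz": 0, "spin": 0},
    {"dx": 0.016, "dy": 0, "dz": 0, "spin": 0},
  ],
)

```text
time_s: 7.8
ee_pos: [0.4978, 0.021, 0.1225]
eef_rot: [0.0, 0.736, 0.677, 0.0]
contact_force: [-1.0, -0.3, 0.4]
width: -0.0001
```

Emit:
move_arm(
  moves=[
    {"dx": 0.008, "dy": 0, "dz": 0.006, "spin": 0},
    {"dx": 0.005, "dy": 0, "dz": 0.006, "spin": 0},
    {"dx": 0.003, "dy": 0, "dz": 0.006, "spin": 0},
    {"dx": 0, "dy": 0, "dz": 0, "spin": 0},
    {"dx": 0, "dy": 0, "dz": 0, "spin": 0},
  ],
)

```text
time_s: 8.43
ee_pos: [0.499, 0.0353, 0.1041]
eef_rot: [-0.0, 0.736, 0.677, -0.0]
contact_force: [-0.3, -0.4, 0.2]
width: 0.0001
```

```bash
python3 - <<'E'
from h import *
e=r.get_image("scene"); crop(e,280,150,200,200,3,"pics/g2.png")
st((-.14,.006,.0975))
E
```

```text
t 8.475 tcp uwz [-0.141   0.007   0.1043] F [0.5816 0.2347 0.3773] Fu 0.28275317406405803 q [-0.1025  0.2258  1.852   0.      1.0637 -0.018 ]
tool x heading 1.4862689273961653 want 1.48670010433147
tool delta [ 0.001  -0.001   0.0068]
```

View pics/g2.png

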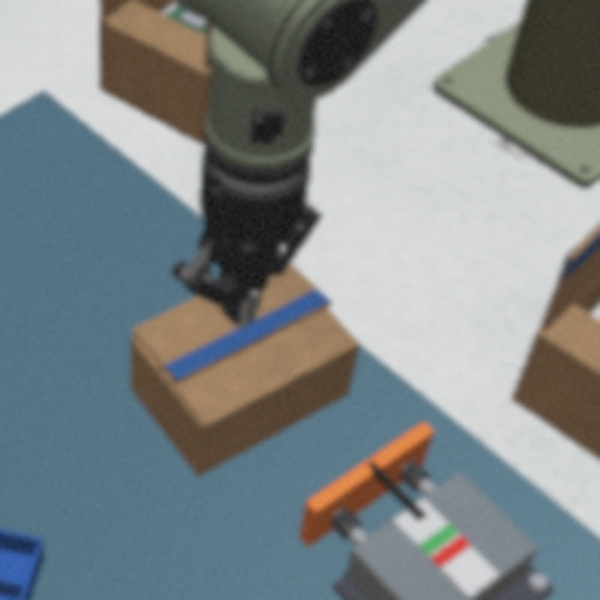

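The blue band, crop (165-330, 295-380), lies almost flat over the plain flap. A few more millimetres of pressing will finish it.

Emit:
move_arm(
  moves=[
    {"dx": 0, "dy": 0, "dz": 0.004, "spin": 0},
    {"dx": 0, "dy": 0, "dz": 0.003, "spin": 0},
    {"dx": 0, "dy": 0, "dz": 0.001, "spin": 0},
    {"dx": 0, "dy": 0, "dz": 0, "spin": 0},
    {"dx": 0, "dy": 0, "dz": 0, "spin": 0},
  ],
)

```text
time_s: 9.1
ee_pos: [0.4994, 0.0354, 0.0974]
eef_rot: [0.0, 0.736, 0.677, 0.0]
contact_force: [-2.3, 0.5, 8.2]
width: -0.0
```

Emit:
move_arm(
  moves=[
    {"dx": 0, "dy": 0, "dz": 0, "spin": 0},
    {"dx": 0, "dy": 0, "dz": -0.04, "spin": 0},
    {"dx": -0.02, "dy": 0, "dz": -0.02, "spin": 0},
    {"dx": -0.045, "dy": 0, "dz": 0, "spin": 0},
    {"dx": -0.045, "dy": 0, "dz": 0, "spin": 0},
    {"dx": 0, "dy": 0, "dz": 0, "spin": 0},
    {"dx": 0, "dy": 0, "dz": 0, "spin": 0},
  ],
  claw=0.085,
)

```text
time_s: 9.98
ee_pos: [0.4895, -0.0738, 0.1559]
eef_rot: [-0.001, 0.736, 0.677, -0.0]
contact_force: [-0.4, 0.4, 0.5]
width: 0.085
```

```bash
python3 - <<'E'
from h import *
e=r.get_image("scene"); crop(e,280,150,200,200,3,"pics/i2.png")
e=r.get_image("top"); crop(e,160,170,170,130,4.6,"pics/i1.png")
st((-.245,.008,.042))
E
```

```text
t 10.075 tcp uwz [-0.2498  0.0066  0.1559] F [ 0.6377 -0.0647 -0.1862] Fu -0.01085968817007517 q [-0.3233  0.1403  1.8284  0.0004  1.1739 -0.2406]
tool x heading 1.48795073347682 want 1.48670010433147
tool delta [0.0047 0.0015 0.1139]
```

View pics/i2.png

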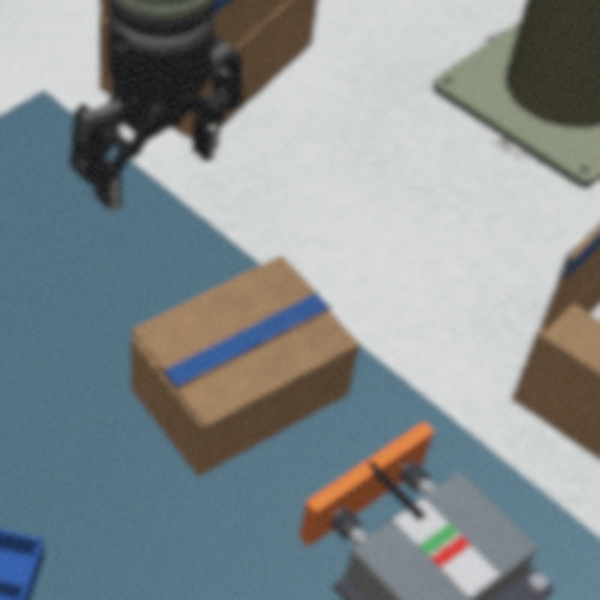

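View pics/i1.png

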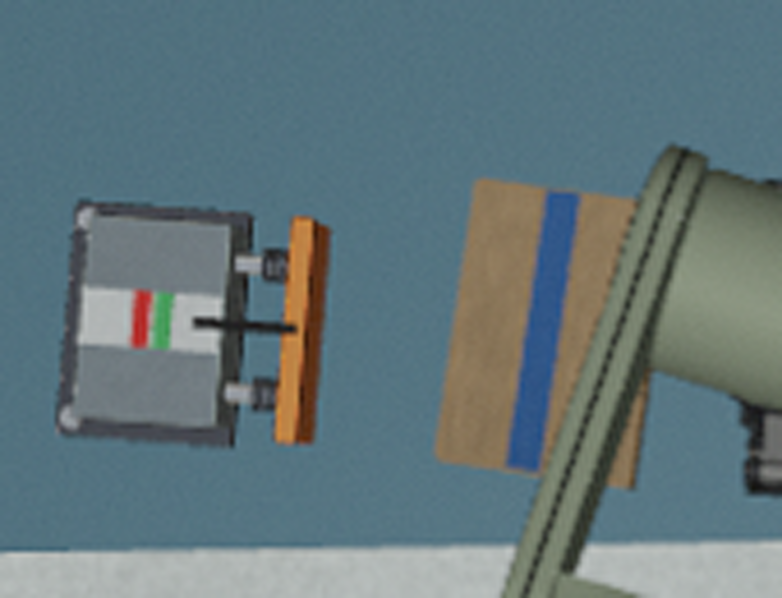

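Both flaps are flat, with the blue band at top crop (545-580, 195) to (510-540, 470). I'll go down behind the carton with the fingers open and push on two points.

Emit:
move_arm(
  moves=[
    {"dx": 0, "dy": 0.002, "dz": 0.05, "spin": 0},
    {"dx": 0, "dy": 0, "dz": 0.045, "spin": 0},
    {"dx": 0, "dy": 0, "dz": 0.015, "spin": 0},
    {"dx": 0.025, "dy": 0, "dz": 0, "spin": 0},
    {"dx": 0.015, "dy": 0, "dz": 0, "spin": 0},
    {"dx": 0.01, "dy": 0, "dz": 0, "spin": 0},
    {"dx": 0, "dy": 0, "dz": 0, "spin": 0},
  ],
)

```text
time_s: 10.95
ee_pos: [0.4967, -0.0238, 0.047]
eef_rot: [0.001, 0.736, 0.677, 0.0]
contact_force: [-1.1, -1.2, -0.9]
width: 0.0852
```

```bash
python3 - <<'E'
from h import *
e=r.get_image("scene"); crop(e,280,150,200,200,3,"pics/j2.png")
st((-.115,.008,.046))
E
```

```text
t 11.0 tcp uwz [-0.2006  0.0094  0.0469] F [ 0.5954 -0.5476 -0.5319] Fu -0.49568481860864655 q [-0.2229  0.317   1.8861 -0.0004  0.9373 -0.1398]
tool x heading 1.4878730545561922 want 1.48670010433147
tool delta [ 0.0856 -0.0013  0.0008]
```

View pics/j2.png

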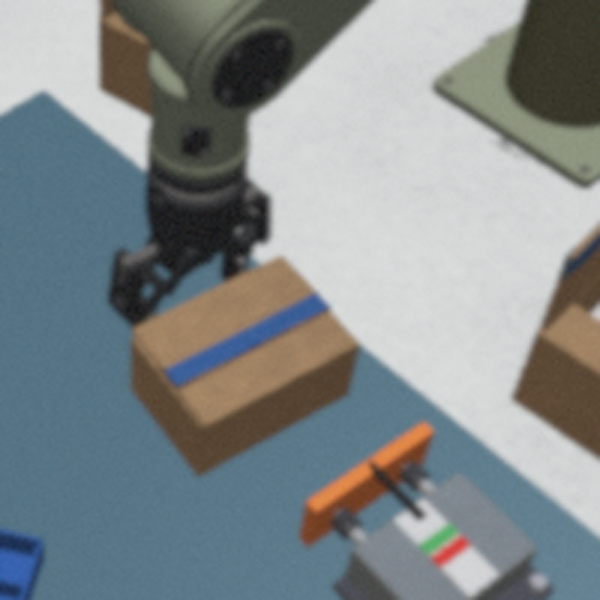

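The open fingers are behind the carton, the left one at crop pixel (130,300). The gripper body is above the carton. Pushing slowly.

Emit:
move_arm(
  moves=[
    {"dx": 0.007, "dy": 0, "dz": 0, "spin": 0},
    {"dx": 0.007, "dy": 0, "dz": 0, "spin": 0},
    {"dx": 0.007, "dy": 0, "dz": 0, "spin": 0},
    {"dx": 0.007, "dy": 0, "dz": 0, "spin": 0},
    {"dx": 0.007, "dy": 0, "dz": 0, "spin": 0},
    {"dx": 0.007, "dy": 0, "dz": 0, "spin": 0},
    {"dx": 0.007, "dy": 0, "dz": 0, "spin": 0},
    {"dx": 0.007, "dy": 0, "dz": 0, "spin": 0},
  ],
)

```text
time_s: 12.0
ee_pos: [0.5007, 0.0319, 0.0463]
eef_rot: [-0.0, 0.736, 0.677, -0.0]
contact_force: [1.0, -2.7, 1.8]
width: 0.0851
```

```bash
python3 - <<'E'
from h import *
e=r.get_image("scene"); crop(e,280,150,200,200,3,"pics/k2.png")
e=r.get_image("top"); crop(e,160,170,170,130,4.6,"pics/k1.png")
st((-.115,.008,.046))
E
```

```text
t 12.1 tcp uwz [-0.1436  0.0086  0.0461] F [-1.2837 -0.5127 -0.3021] Fu -0.6187776580596039 q [-0.1084  0.3269  1.8743  0.0012  0.9409 -0.0256]
tool x heading 1.4873127377756932 want 1.48670010433147
tool delta [ 0.0286 -0.0006  0.0001]
```

View pics/k1.png

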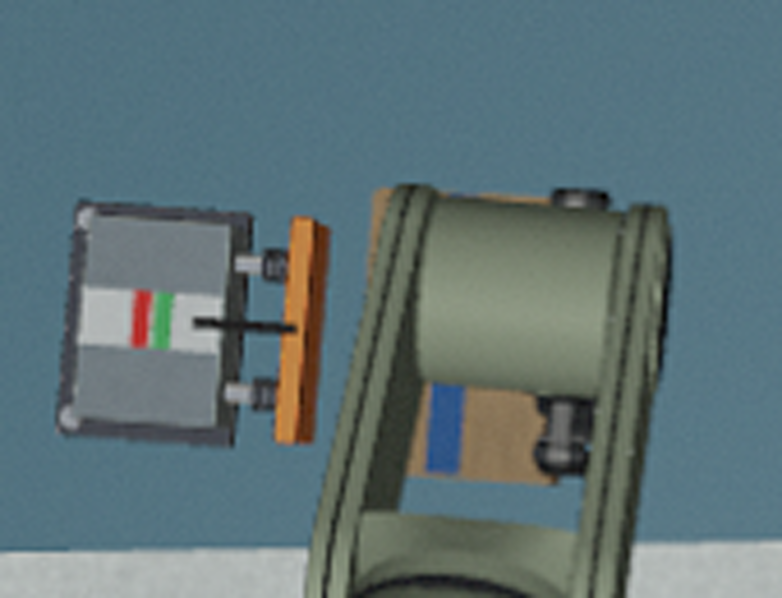

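View pics/k2.png

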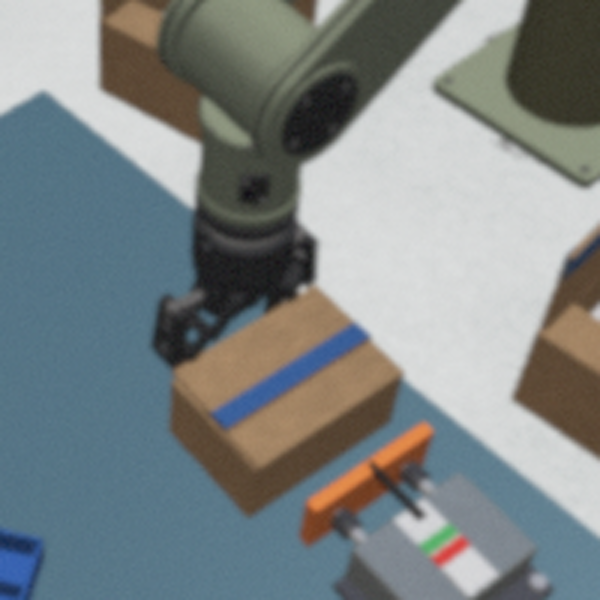

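```bash
python3 - <<'E'
from h import *
e=r.get_image("scene")
f=lambda L:np.array(L)/3+[280,150]
print([uwz(p) for p in ray(e,f([(258,472),(401,376)]),.074)])
print([uwz(p) for p in ray(e,f([(250,516),]),.0)])
print([uwz(p) for p in ray(e,f([(303,500),(426,424)]),.06)])
E
```

```text
[array([-0.0271,  0.0822,  0.074 ]), array([-0.0275, -0.0612,  0.074 ])]
[array([-0.0324,  0.0783,  0.    ])]
[array([0.0044, 0.0647, 0.06  ]), array([ 0.0101, -0.0539,  0.06  ])]
```

The carton is square. Its front-edge corners agree to 0.4 mm in u, its centre is about 5–10 mm off the plate's, and the gap is about 31 mm. Next I'll advance to first contact.

Emit:
move_arm(
  moves=[
    {"dx": 0.005, "dy": 0, "dz": 0, "spin": 0},
    {"dx": 0.005, "dy": 0, "dz": 0, "spin": 0},
    {"dx": 0.005, "dy": 0, "dz": 0, "spin": 0},
    {"dx": 0.005, "dy": 0, "dz": 0, "spin": 0},
    {"dx": 0.005, "dy": 0, "dz": 0, "spin": 0},
    {"dx": 0.005, "dy": 0, "dz": 0, "spin": 0},
    {"dx": 0.003, "dy": 0, "dz": 0, "spin": 0},
    {"dx": 0.002, "dy": 0, "dz": 0, "spin": 0},
  ],
)

```text
time_s: 13.15
ee_pos: [0.5037, 0.0665, 0.0463]
eef_rot: [-0.0, 0.736, 0.677, -0.0]
contact_force: [-0.3, -0.8, -0.3]
width: 0.0849
```

Emit:
move_arm(
  moves=[
    {"dx": 0.002, "dy": 0, "dz": 0, "spin": 0},
    {"dx": 0.002, "dy": 0, "dz": 0, "spin": 0},
    {"dx": 0.001, "dy": 0, "dz": 0, "spin": 0},
    {"dx": 0, "dy": 0, "dz": 0, "spin": 0},
  ],
)

```text
time_s: 13.65
ee_pos: [0.5041, 0.0712, 0.0463]
eef_rot: [0.0, 0.736, 0.677, -0.0]
contact_force: [-0.4, -2.4, 0.0]
width: 0.0852
```

```bash
python3 - <<'E'
from h import *
e=r.get_image("scene"); crop(e,330,230,150,150,4,"pics/l2.png")
e=r.get_image("top"); crop(e,160,190,130,100,6,"pics/l1.png")
st((-.096,.008,.046))
E
```

```text
t 13.75 tcp uwz [-0.1048  0.009   0.0463] F [-0.2058 -2.4991 -0.8177] Fu -2.5076790184494446 q [-0.0298  0.3394  1.8558  0.      0.9463  0.0544]
tool x heading 1.4866819930469442 want 1.48670010433147
tool delta [ 0.0088 -0.001   0.0003]
```

View pics/l1.png

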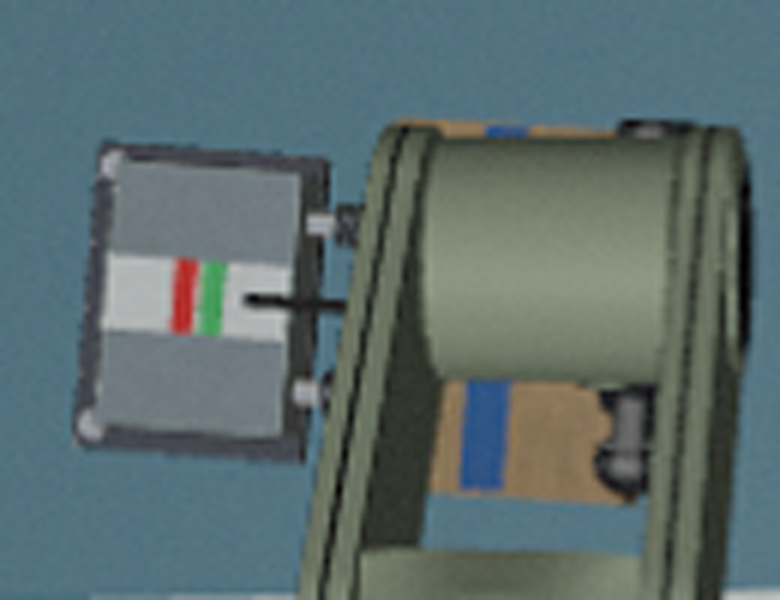

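View pics/l2.png

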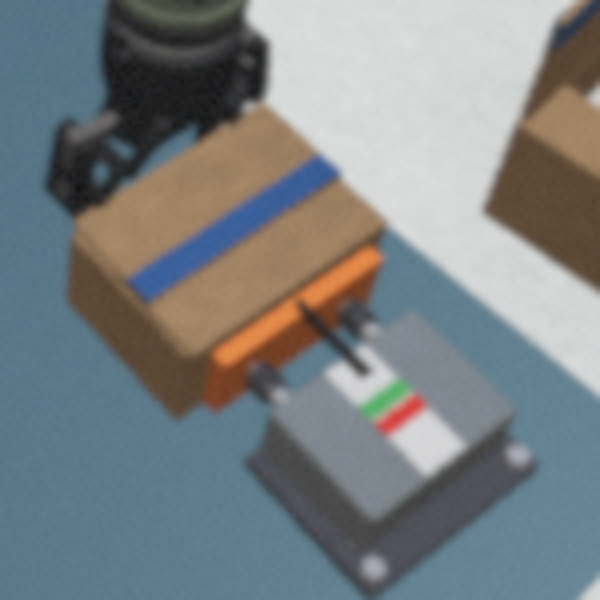

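The pointer tip is at top crop (246,299), short of the green band (200-228), so travel is roughly 3–6 mm. The carton face is flush on the plate. Pressing on in small steps.

Emit:
move_arm(
  moves=[
    {"dx": 0.002, "dy": 0, "dz": 0, "spin": 0},
    {"dx": 0.002, "dy": 0, "dz": 0, "spin": 0},
    {"dx": 0.002, "dy": 0, "dz": 0, "spin": 0},
    {"dx": 0.002, "dy": 0, "dz": 0, "spin": 0},
    {"dx": 0.001, "dy": 0, "dz": 0, "spin": 0},
    {"dx": 0.001, "dy": 0, "dz": 0, "spin": 0},
    {"dx": 0, "dy": 0, "dz": 0, "spin": 0},
    {"dx": 0, "dy": 0, "dz": 0, "spin": 0},
  ],
)

```text
time_s: 14.75
ee_pos: [0.5049, 0.0807, 0.0463]
eef_rot: [0.0, 0.736, 0.677, -0.0]
contact_force: [-1.4, -6.7, 1.3]
width: 0.085
```

```bash
cat > look.py <<'E'
from h import *; import sys
n=sys.argv[1]
e=r.get_image("scene"); crop(e,390,270,80,80,7,f"pics/{n}2.png")
d=r.get_image("top"); crop(d,170,205,80,60,9,f"pics/{n}1.png")
st(); print([r.state()["contact_force"]@np.r_[U,0]])
E
python3 look.py m
```

```text
t 14.85 tcp uwz [-0.0953  0.009   0.0463] F [-1.5381 -5.8394  1.3584] Fu -5.948179495516958 q [-0.0103  0.3433  1.8501 -0.0014  0.9483  0.0746]
tool x heading 1.486662363780843 want 1.48670010433147
[np.float64(-5.948179495516958)]
```

View pics/m1.png

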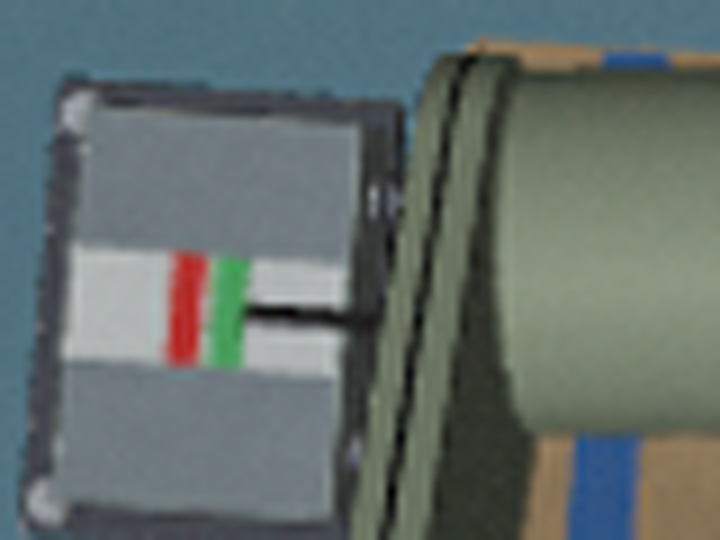

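View pics/m2.png

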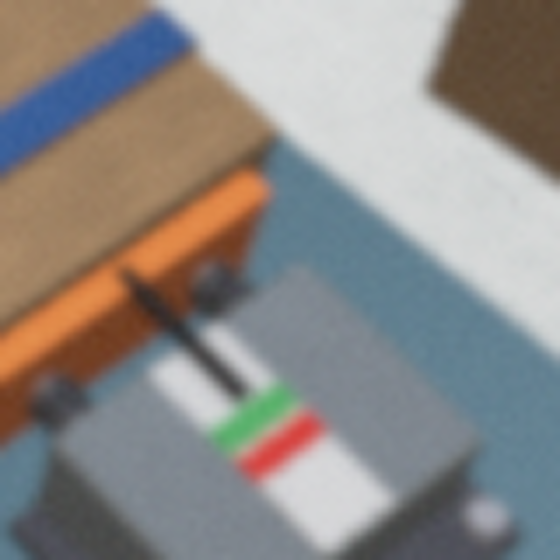

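The pointer tip is at the green's near edge, top crop (246,313), scene crop (243,393), so travel is about 12–13 mm. It needs about 5 mm more.

Emit:
move_arm(
  moves=[
    {"dx": 0.001, "dy": 0, "dz": 0, "spin": 0},
    {"dx": 0.001, "dy": 0, "dz": 0, "spin": 0},
    {"dx": 0.001, "dy": 0, "dz": 0, "spin": 0},
    {"dx": 0.001, "dy": 0, "dz": 0, "spin": 0},
    {"dx": 0.001, "dy": 0, "dz": 0, "spin": 0},
    {"dx": 0, "dy": 0, "dz": 0, "spin": 0},
    {"dx": 0, "dy": 0, "dz": 0, "spin": 0},
    {"dx": 0, "dy": 0, "dz": 0, "spin": 0},
  ],
)

```text
time_s: 15.85
ee_pos: [0.5053, 0.0851, 0.0464]
eef_rot: [0.001, 0.736, 0.677, -0.001]
contact_force: [-1.2, -8.1, 1.1]
width: 0.0851
```

```bash
python3 look.py n
```

```text
t 15.95 tcp uwz [-0.0908  0.009   0.0464] F [-0.9975 -8.0649  0.6277] Fu -8.120444202255786 q [-0.001   0.3454  1.8472 -0.0024  0.9495  0.0847]
tool x heading 1.4864762368833202 want 1.48670010433147
[np.float64(-8.120444202255786)]
```

View pics/n1.png

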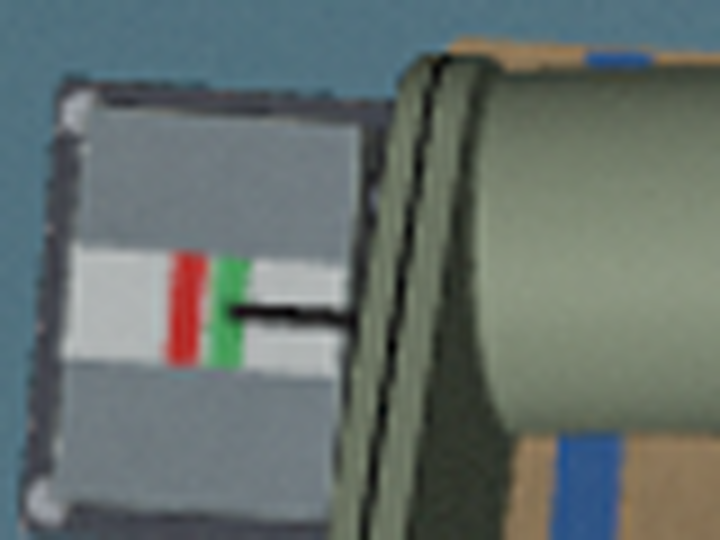

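View pics/n2.png

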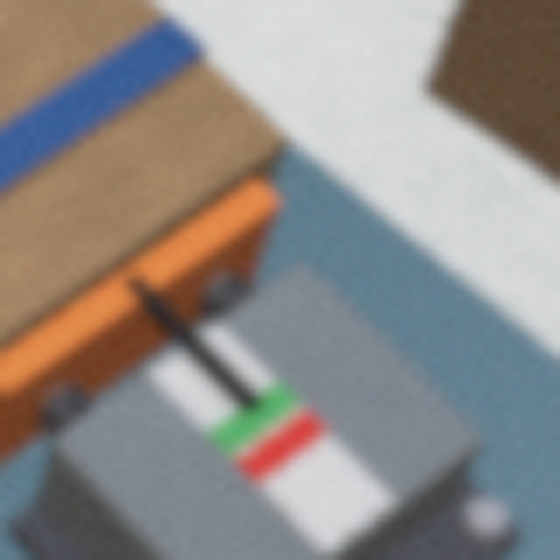

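The pointer tip is mid-band, top crop (231,312) with green spanning 211-247, so travel is about 17–18 mm. Holding for three seconds and more.

Emit:
move_arm(
  moves=[
    {"dx": 0, "dy": 0, "dz": 0, "spin": 0},
    {"dx": 0, "dy": 0, "dz": 0, "spin": 0},
    {"dx": 0, "dy": 0, "dz": 0, "spin": 0},
    {"dx": 0, "dy": 0, "dz": 0, "spin": 0},
    {"dx": 0, "dy": 0, "dz": 0, "spin": 0},
    {"dx": 0, "dy": 0, "dz": 0, "spin": 0},
    {"dx": 0, "dy": 0, "dz": 0, "spin": 0},
    {"dx": 0, "dy": 0, "dz": 0, "spin": 0},
  ],
)

```text
time_s: 16.95
ee_pos: [0.5053, 0.0851, 0.0464]
eef_rot: [0.001, 0.736, 0.677, -0.001]
contact_force: [-2.0, -7.9, 0.9]
width: 0.085
```

Emit:
move_arm(
  moves=[
    {"dx": 0, "dy": 0, "dz": 0, "spin": 0},
    {"dx": 0, "dy": 0, "dz": 0, "spin": 0},
    {"dx": 0, "dy": 0, "dz": 0, "spin": 0},
    {"dx": 0, "dy": 0, "dz": 0, "spin": 0},
    {"dx": 0, "dy": 0, "dz": 0, "spin": 0},
    {"dx": 0, "dy": 0, "dz": 0, "spin": 0},
    {"dx": 0, "dy": 0, "dz": 0, "spin": 0},
    {"dx": 0, "dy": 0, "dz": 0, "spin": 0},
  ],
)

```text
time_s: 17.95
ee_pos: [0.5053, 0.0851, 0.0464]
eef_rot: [0.001, 0.736, 0.677, -0.001]
contact_force: [-1.5, -8.4, 0.9]
width: 0.0852
```

Emit:
move_arm(
  moves=[
    {"dx": 0, "dy": 0, "dz": 0, "spin": 0},
    {"dx": 0, "dy": 0, "dz": 0, "spin": 0},
    {"dx": 0, "dy": 0, "dz": 0, "spin": 0},
    {"dx": 0, "dy": 0, "dz": 0, "spin": 0},
    {"dx": 0, "dy": 0, "dz": 0, "spin": 0},
    {"dx": 0, "dy": 0, "dz": 0, "spin": 0},
    {"dx": 0, "dy": 0, "dz": 0, "spin": 0},
    {"dx": 0, "dy": 0, "dz": 0, "spin": 0},
  ],
)

```text
time_s: 18.95
ee_pos: [0.5053, 0.0852, 0.0464]
eef_rot: [0.001, 0.736, 0.677, -0.001]
contact_force: [-1.4, -8.4, 0.9]
width: 0.0847
```

```bash
python3 look.py o; python3 -c "
from h import *
e=r.get_image('scene'); crop(e,250,180,230,200,3,'pics/p2.png')"
```

```text
t 19.05 tcp uwz [-0.0908  0.009   0.0463] F [-0.7577 -8.1641  1.4116] Fu -8.199167882225385 q [-0.001   0.3454  1.8472 -0.0024  0.9494  0.0847]
tool x heading 1.4864855872819738 want 1.48670010433147
[np.float64(-8.199167882225385)]
```

View pics/o1.png

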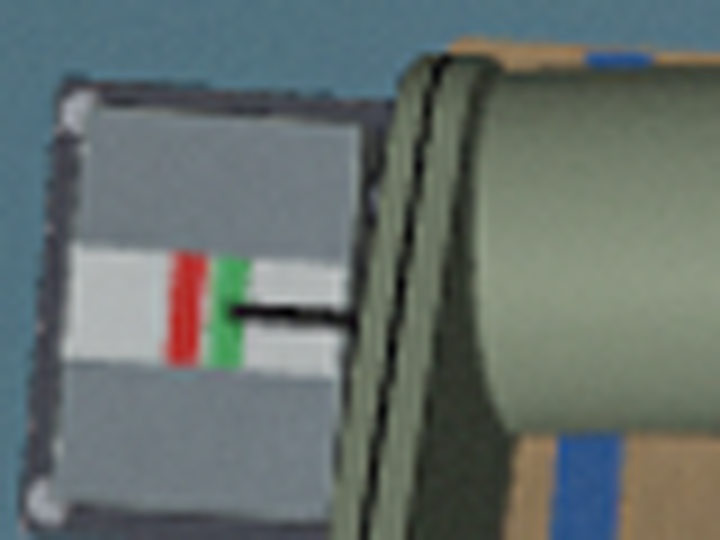

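View pics/p2.png

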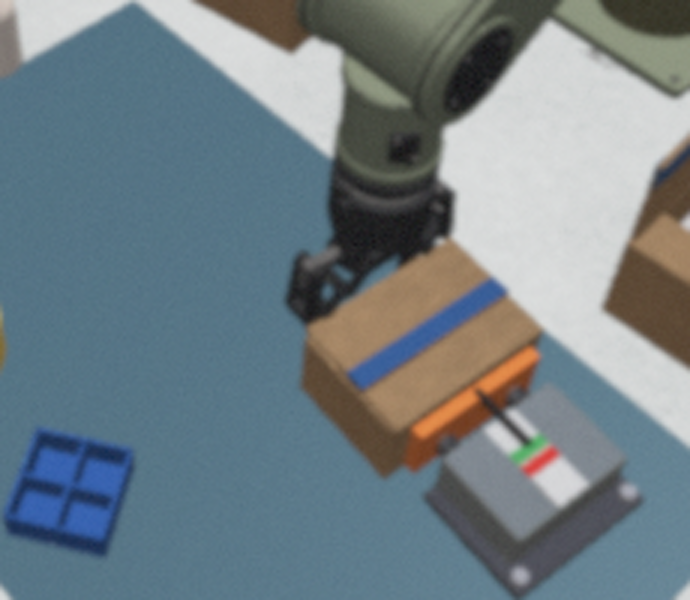

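The view is unchanged after more than 3 s. The pointer is mid-green, the flaps are flat (blue band at crop (350-505, 285-385)), the carton is flush on the plate, and the tray is where it was. Handing in.

```bash
python3 -c "
from h import *
r.job_done(); st()"
```

```text
the job is handed in; nothing more can be done
the job is handed in; nothing more can be done
```

The carton is packed and handed in. I folded the plain flap down first, then the blue-edged flap over it. With the fingers open I pushed the carton low from behind into the orange stop, held it there for over 3 s, and left the arm still pressing.

Last checks before hand-in, at 19 s on the robot's clock:
- **Pointer:** it was mid-green in both views and did not move during the hold, about 17–18 mm of travel. The stop never came near its end.
- **Force:** the push along the stop's axis read a steady 8.2 N at the wrist. That includes bench friction, so the force on the plate should be about 7 N. I did not measure the plate force directly.
- **Squareness and centring:** the carton looked flush on the plate. I last measured it before contact: the two front corners agreed to 0.4 mm, and it was about 5–10 mm off centre.
- **Flaps:** both looked flat. I judged this from the pictures and the press forces (5 and 8 N), not from the joint angles.
- **Bystanders:** the tray looked unmoved in the last pictures. The tape roll and bottle were mostly out of those close-ups, but the arm never went near them.

The first two move calls were refused for incomplete rows, before anything had moved. No check failed. The only disagreement was a rough first reading of the pointer, 3 or 6 mm depending on the scale used; later pictures settled it.

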